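Punch the dial and draw the index plunger

ROBOT

A 7-joint arm with a two-finger parallel gripper is mounted at the origin on a cart in front of the work surface, level with it; the furniture and walls round the work are solid. World frame = base frame: x ahead of the robot, y to its left, z up, the work surface at z = 0. Lengths are in m, angles in rad, forces in N, time in s.
With the tool pointing down it reaches from about 0.4 to 0.85 m from the base axis. Payload 10.4 kg.
Tool frame: the origin (TCP) lies at the very end of the fingers, on their centre line; the grasp point (between the pads) lies r.grip_depth behind it (r.grip_depth is the distance from the TCP to the grasp point, in m); y points along the fingers, z is the direction in which the jaws open and shut, and the axes are right-handed (so a half turn about y gives the same grasp; the last joint's range is limited). The gripper opens to 87 mm and grips with 3 to 60 N. Pads are 19 mm wide; open, the fingers measure 117 mm over their backs; the gripper's body (75 mm by 190 mm) begins 51 mm behind the grasp point.
Start: joints at [1.082, 0.332, -0.065, 1.46, 0.022, 1.35, -0.088], TCP at [0.281, -0.558, 0.197] pointing down, gripper open.
Joint ranges: [-2.6, 2.6], [-0.5, 2.12], [-1.47, 1.34], [0.16, 2.42], [-1.27, 4.41], [0.06, 2.06], [-2.6, 2.6]. Speed limits (rad/s): [2.22, 2.22, 2.79, 2.79, 3.14, 3.14, 3.14].

INTERFACE

Orientations are given as a unit quaternion [x, y, z, w].
In Python, from bench import r gives the robot as it stands.
- The arm moves only by the shell command python3 -m jog 'ROWS' [OPENING] [FORCE]. ROWS is JSON, a list of rows, each a list of 6 numbers: the shift along the tool's x, y, z in m, then the turn, a rotation vector about the tool's x, y, z in degrees. A call has 1 to 12 rows; each row shifts and turns the pose as measured when the row begins, along the tool's axes as they then stand; what a row does not reach is not made up. A row lasts 1/12 s, in which the tool goes at most 41.7 mm and 7.16 degrees, less where a joint would pass 70% of its speed; a pose out of reach is approached as far as the arm can. A call with a gripper value outside its range is refused whole. OPENING is the opening, from -1 (shut) to 1 (fully open), so that 0 is half open, set as the call begins (- or left out, the last holds). The fingers move at their own pace and stop on an object; FORCE is the grip in N (left out, the last holds). Time passes only in rows, so rows that do not move let the fingers close. It gives the time, the measured TCP pose, the force and the opening at its end, in the units of the state.
- r.read_state(): the state, without advancing time (a new reading comes with each control period).
- r.camera(name): name is "scene" or "side" or "wrist"; returns a dict with "image" (400x640x3 uint8, red, green, blue), "range_z" (400x640 float32, m along the optical axis (not along the pixel's ray), 0 where there is no reading), "K" (3x3 intrinsics, pixels), "k1" (the pictures are not rectified: a ray, as slopes to the right and down, at radius r is drawn at 1 + k1 r^2 times it, then the intrinsics apply), "R" (3x3) and "t" (3): a world point X has camera coordinates R X + t. Camera axes: x right, y down, z forward; pixel columns grow to the right and rows downward; lengths in m; the calibration is good to about 2 mm. A picture is of the moment at which its call begins.
- r.close_job(): hands the job in, once; it reports no verdict.
The state is a dict: "time": time; "joint_positions": joint angles; "joint_vel": joint speeds; "joint_torque": joint torques, N m; "ee_pos": TCP position; "eef_rot": TCP orientation; "ft_force": force on the tool from outside, world axes, zero at the start; "torque": the same for the moment, N m; "width": finger opening in m.
Only numpy, scipy, OpenCV 4.12 (cv2) and the standard library are available. Lean on these libraries where they do the work, as an engineer would, in place of code of your own. Each camera call takes 0.05 s, during which the arm holds its last target. There are 200 camera calls.

TASK

Mark the next division on the brass dial: with the wooden mallet, knock the sprung punch on the dividing jig briskly down to its stop while the index pin is still home, then set the mallet down on the bench clear of the jig and let go of it. After that take the black knob of the index plunger and pull it straight back as far as it goes, so the pin is clear of its hole, and finish while still holding it there; I turn the dial to the next hole myself, so do not turn it, and leave the other things on the bench where they are.

Things in the scene. Friction and masses are not known exactly. Their poses are not given: they have to be found in the camera images.
- jig: Dividing jig fixed to the bench: grey base plate 235 x 150 x 12 mm with index plate and dial, plunger bracket in front, punch column behind. Origin on the bench surface under the index plate's axis; +x points from the plunger to the punch column, z up. Base reaches from 105 mm in front of the origin (-x) to 130 mm behind it. Column and arm top 112 mm, punch guide bush top 126 mm.
- dial_center (a point): Centre of the brass dial's surface, 60 mm above the bench. The dial, 110 mm across, is nutted (nut top 72 mm) on a steel index plate, 140 mm across, 43 to 57 mm high, with twelve radial holes 7.6 mm wide and 8 mm high round its rim, at 50 mm height.
- punch_cap (a point): Centre of the flat top of the punch's steel cap, 26 mm across, 154 mm above the bench when up; 45 mm behind the plate's axis (jig +x). Nothing on the jig is higher than the cap, also when it is pressed. The punch moves straight down and springs back up.
- punch (a joint): Downward travel of the punch in m: 0 up, 0.014 at its stop (tip on the dial). Return spring 3 N at the top, 8 N at the stop, in a greased bush that adds about 1 to 3 N during a knock. A brisk knock moves it down faster than 0.05 m/s.
- plunger_knob (a point): Centre of the black plunger knob, a turned knob lying level along jig x: 26 mm long, 30 mm across, 19 mm at its bracket end. With the pin home it is 125 mm in front of the plate axis (jig -x), 50 mm above open bench. It pulls along jig -x. Behind it, 8 mm away, is the bracket (34 mm wide, top 66 mm, 78 to 104 mm from the axis); a 25 mm lock nut fills 6 of these 8 mm.
- mallet: Loose wooden joiner's mallet, about 0.32 kg, standing on one striking face, handle level. Head 60 (x) x 46 (y) x 80 (z) mm; origin: centre of the striking face it stands on, z up. Handle 22 mm wide (y), 28 mm high (z), along mallet -x at 40 mm height, from the head's side at x = -30 mm to x = -155 mm. Centre of mass about 9 mm from the head's centre towards the handle.
- plunger (a joint): Outward travel of the index plunger in m: 0 home (the 6 mm pin stands about 7 mm deep in a hole of the plate's rim and locks the plate), 0.014 at its rear stop. Spring 4 N at home, 9 N at the stop; it snaps home when let go.
- plate (a joint): Turn of the index plate with its dial from above counter-clockwise, rad; about 0 at the start. Locked, with a little play, while the pin is home; turns with light friction when the pin is out.
- mallet_grip (a point): Point on the middle of the mallet's handle, 90 mm from the head's centre (mallet -x), 40 mm above the striking face.
- ink_tin: Bystander: round ink tin, 66 mm across, 42 mm high; origin under its centre. It stands left or right of the jig, the mallet on the other side.
- parallel: Bystander: small ground steel block 22 x 30 x 16 mm, beside the jig; origin under its centre.
- burin: Bystander: burin with mushroom-shaped handle, 132 mm long, 31 mm high, lying behind and to the right of the jig; origin under its middle.
- polish: Bystander: small round tin with wooden lid, 36 mm across, 43 mm high, beside the jig; origin under its centre.
Mind the look-alikes: they are no part of the job. Several things have the shape of the mallet; the one meant has the colours described above.

How it is judged:
On the way, in this order (a step that is already met when the one before it is completed fails the run):
1. the mallet knocks the punch down briskly (faster than 0.05 m/s) while the index pin is home (velocity of joint punch above 0.05 m/s and value of joint punch above 0.0003 m and contact force between mallet and jig above 0.5 N and value of joint plunger below 0.003 m).
2. the punch is at its stop (within 1.8 mm) under the mallet, the index pin still home (value of joint punch above 0.0122 m and contact force between mallet and jig above 0.5 N and value of joint plunger below 0.003 m).
3. the mallet rests on the bench, clear of the jig and let go, with the punch back up and the pin still home (height (world z) of mallet below 0.085 m and linear speed of mallet below 0.02 m/s and contact force between the fingers and mallet below 0.1 N and contact force between mallet and jig below 0.1 N and value of joint punch below 0.002 m and value of joint plunger below 0.003 m), for 0.2 s.
At the end, for the whole second after the job is handed in: The plunger is pulled back to within 1.8 mm of its rear stop and gripped by the fingers, the punch is up again, the dial has not been turned (less than 0.1 rad), and the mallet lies or stands still on the bench, let go and clear of the jig (value of joint plunger above 0.0122 m and contact force between the fingers and jig above 3 N and height (world z) of mallet between -0.01 and 0.085 m and linear speed of mallet below 0.02 m/s and contact force between anything else and mallet above 1 N and contact force between each of the arm, the fingers and mallet below 0.1 N and contact force between mallet and jig below 0.1 N and value of joint punch below 0.002 m and value of joint plate between -0.1 and 0.1 rad); the arm keeps its last pose, push and grip.
It fails at once if a bystander (ink tin, steel block, burin, polish tin) is moved more than 25 mm (distance of any of ink_tin, parallel, burin, polish from where it was at the start of the episode above 0.025 m).
It fails at once if the dial is turned (more than 0.15 rad) (value of joint plate above 0.15 rad or value of joint plate below -0.15 rad).
It also fails if it takes over 58 s, if anything falls off the work surface, if the arm or the gripper's body presses on something with over 40 N, if the wrist force passes 120 N, or if a joint passes its speed limit or range.

## Working session

There is one attempt and no reset: what is moved stays moved. The work goes in short steps, Python scripts to look and compute and a shell command to move; the robot and the scene stay as the last step left them, time stands still between calls to the robot, and variables do not carry over. Pictures are saved under pics/ and viewed, about 8 in all and at most 12, crops included, and the job is handed in when it is done.

```bash
ls; mkdir -p pics
cat > h.py <<'E'
import numpy as np, cv2
from bench import r
def cloud(c):
    K,R,t,k1=np.array(c["K"]),np.array(c["R"]),np.array(c["t"]),c["k1"]
    z=c["range_z"]; h,w=z.shape
    u,v=np.meshgrid(np.arange(w),np.arange(h))
    p=cv2.undistortPoints(np.stack([u,v],-1).reshape(-1,1,2).astype(np.float64),K,np.array([k1,0,0,0,0.])).reshape(h,w,2)
    P=np.dstack([p[...,0]*z,p[...,1]*z,z])
    X=(P-t)@R
    X[z<=0]=np.nan
    return X
def save(c,n): cv2.imwrite("pics/"+n,c["image"][...,::-1])
def take(n,name):
    c=r.camera(name); save(c,n+".png"); np.savez("pics/"+n+".npz",X=cloud(c),**c); return c
E
python3 - <<'E'
from h import *
a=take("a","scene"); b=take("b","side")
for c in(a,b):
    print(c["K"],c["k1"],-np.array(c["R"]).T@c["t"],np.array(c["R"])[2])
s=r.read_state();print({k:np.round(v,3) for k,v in s.items()},r.grip_depth)
E
```

```text
pics
[[486.19074268   0.         324.33347943]
 [  0.         486.19074268 195.03789271]
 [  0.           0.           1.        ]] -0.08082571333575306 [-0.24447432  0.48209249  1.14840861] [ 0.60091579 -0.32256746 -0.73133471]
[[475.8483856    0.         314.41843139]
 [  0.         475.8483856  196.64774786]
 [  0.           0.           1.        ]] 0.03593846270979007 [ 0.22835084 -0.96666737  0.98006407] [ 0.26609635  0.73124248 -0.62807417]
{'time': np.float64(0.1), 'joint_positions': array([ 1.082,  0.333, -0.065,  1.461,  0.022,  1.35 , -0.089]), 'joint_vel': array([ 0.   , -0.   ,  0.   , -0.001, -0.001, -0.   ,  0.   ]), 'joint_torque': array([-0.0000e+00, -6.2455e+01,  2.4000e-02, -3.9072e+01, -6.1000e-02,
        3.7000e-02,  0.0000e+00]), 'ee_pos': array([ 0.281, -0.558,  0.197]), 'eef_rot': array([-0.163,  0.688, -0.688,  0.163]), 'ft_force': array([-0.113, -0.202, -0.549]), 'torque': array([-0.003,  0.021, -0.056]), 'width': np.float64(0.087)} 0.0187
```

View pics/a.png

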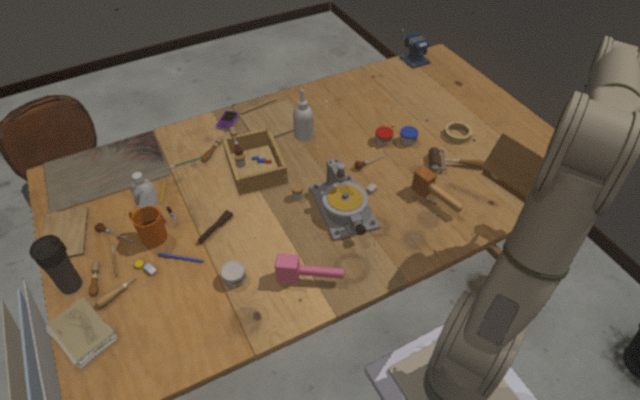

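View pics/b.png

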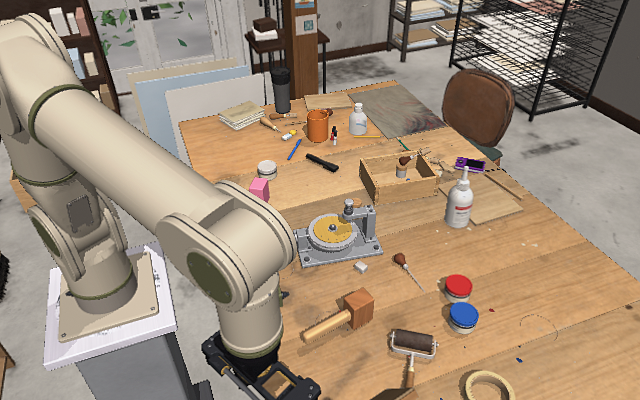

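The scene picture shows the jig at (345,200), its punch column at (336,175) and the knob at (361,229). The wooden mallet has its head at (424,182) and its handle running to (460,207). There is a pink decoy mallet at (290,268), the ink tin at (233,275), the steel block at (371,188), the polish tin at (297,193) and the burin at (360,163). The side picture has the mallet head at (357,308) and the dial at (332,230).

Run:
```python
from h import *
for n in "ab":
    d=np.load(f"pics/{n}.npz"); X=d["X"]; im=d["image"]; hsv=cv2.cvtColor(im,cv2.COLOR_RGB2HSV)
    k=dict(a=[(345,200),(300,330)],b=[(332,230)])[n]
    # bench height check
    print(n,"bench z",[np.round(X[p],3) for p in ([(300,240),(120,300)] if n=="a" else [(290,250),(300,440)])])
    # dial: yellow at z~.06
    reg=(X[...,0]>.35)&(X[...,0]<.95)&(abs(X[...,1])<.4)
    dial=reg&(abs(X[...,2]-.06)<.006)&(hsv[...,1]>110)&(hsv[...,0]>18)&(hsv[...,0]<32)
    P=X[dial];print("dial n",len(P),P.mean(0),(P.min(0)+P.max(0))/2,P.max(0)-P.min(0))
    c=np.median(P,0)
    near=np.hypot(X[...,0]-c[0],X[...,1]-c[1])<.2
    cap=near&(X[...,2]>.145)&(X[...,2]<.165); P=X[cap];print("cap",len(P),P.mean(0),(P.min(0)+P.max(0))/2,P.max(0)-P.min(0))
    kn=near&(X[...,2]>.04)&(X[...,2]<.07)&(im.max(-1)<60); P=X[kn]
    if len(P):print("knob",len(P),P.mean(0),P.min(0),P.max(0))
    # column/arm
    # mallet: top face z~.08
    ml=reg&(X[...,2]>.07)&(X[...,2]<.09)&(X[...,1]<c[1]-.1);P=X[ml];print("mallettop",len(P),P.mean(0) if len(P) else 0)
    if len(P):
        print(cv2.minAreaRect(P[:,:2].astype(np.float32)*1000))
    ml=reg&(X[...,2]>.045)&(X[...,2]<.06)&(X[...,1]<c[1]-.08)&(hsv[...,1]>60);P=X[ml]
    if len(P): print("handle",len(P),P.mean(0),cv2.minAreaRect(P[:,:2].astype(np.float32)*1000))
    x0,y0,x1,y1=dict(a=(240,130,500,300),b=(230,180,480,400))[n]
    cv2.imwrite(f"pics/{n}c.png",cv2.resize(im[y0:y1,x0:x1,::-1],None,fx=3,fy=3)[:600,:800])
```

```text
a bench z [array([0.463, 0.359, 0.001]), array([ 0.979, -0.077,  0.091])]
dial n 637 [ 0.61670607 -0.04462273  0.05898226] [ 0.71039232 -0.05875687  0.05962318] [0.4615856  0.54694368 0.01117231]
cap 44 [ 0.65432712 -0.05506788  0.15157171] [ 0.65477778 -0.0560566   0.15120645] [0.02265629 0.02408326 0.01165211]
knob 62 [ 0.4842536  -0.02539701  0.05823304] [ 0.4749823  -0.03543957  0.04710424] [ 0.49983758 -0.01405913  0.06615573]
mallettop 213 [ 0.56587756 -0.31198219  0.07783133]
((567.963623046875, -312.04254150390625), (61.187931060791016, 47.918609619140625), 10.358551979064941)
handle 306 [ 0.49914324 -0.32426952  0.05194798] ((637.4420776367188, -324.119873046875), (69.7511215209961, 437.7801513671875), 88.85103607177734)
b bench z [array([ 0.277, -0.62 ,  0.575]), array([ 0.791, -0.34 , -0.002])]
dial n 722 [ 0.61163652 -0.05329945  0.06152731] [ 0.61314537 -0.05010423  0.06093048] [0.10756339 0.11083815 0.00997375]
cap 58 [ 0.65604642 -0.06093322  0.15353529] [ 0.65690611 -0.05869932  0.15155891] [0.02274111 0.02460033 0.01273   ]
knob 36 [ 0.67109964 -0.05951171  0.05779717] [ 0.5096749  -0.08225805  0.04254964] [ 0.71021443 -0.02858719  0.06911488]
mallettop 450 [ 0.56719388 -0.32018108  0.08044736]
((568.6541748046875, -317.4187927246094), (61.15462112426758, 49.03350830078125), 10.245038032531738)
handle 608 [ 0.49832196 -0.33791486  0.05310912] ((632.0171508789062, -348.81451416015625), (83.26516723632812, 428.514404296875), 89.1368408203125)
```

```bash
cat >> h.py <<'E'
from scipy.spatial.transform import Rotation as Ro
def go(p,yz=None,down=(0,0,-1)):
    """shift in tool axes to TCP p; turn so that jaw axis z lies along horizontal yz (either sign), y down"""
    s=r.read_state(); R=Ro.from_quat(s["eef_rot"]).as_matrix()
    print("tcp",np.round(s["ee_pos"],4),"t",round(float(s["time"]),2),"w",round(float(s["width"]),4),"F",np.round(s["ft_force"],2))
    print("shift",np.round(R.T@(np.array(p)-s["ee_pos"]),4))
    if yz is not None:
        y=np.array(down,float);z=np.array([yz[0],yz[1],0.]);z/=np.linalg.norm(z)
        for sg in(1,-1):
            T=np.column_stack([np.cross(y,sg*z),y,sg*z])
            print("turn",np.round(np.degrees(Ro.from_matrix(R.T@T).as_rotvec()),2))
    return R
E
python3 - <<'E'
from h import *
a=np.radians(10.3)
print(go((.568-.062*np.cos(a),-.315-.062*np.sin(a),.13),(-np.sin(a),np.cos(a))).round(3))
for n in "ab":
    d=np.load(f"pics/{n}.npz"); X=d["X"]
    m=(X[...,2]>.03)&(X[...,0]>.38)&(X[...,0]<.53)&(X[...,1]<-.27)&(X[...,1]>-.4)&(X[...,2]<.06)
    P=X[m];print(len(P),cv2.minAreaRect(P[:,:2].astype(np.float32)*1000),P[:,2].max())
    m=(X[...,2]>.012)&(X[...,0]>.3)&(X[...,0]<.75)&(X[...,1]>0.03)&(X[...,1]<.35)&(X[...,2]<.09)
    n_,L,st,ce=cv2.connectedComponentsWithStats(m.astype(np.uint8))
    for i in range(1,n_):
        if st[i,4]>60: Q=X[L==i];print("obj",Q.min(0).round(3),Q.max(0).round(3))
E
```

```text
tcp [ 0.2805 -0.5581  0.1967] t 0.1 w 0.0869 F [-0.11 -0.2  -0.55]
shift [-0.3066  0.0668 -0.1055]
turn [ 2.0000e-02 -1.6361e+02 -1.0000e-01]
turn [7.000e-02 1.639e+01 1.000e-02]
[[-0.893 -0.001  0.449]
 [-0.449  0.001 -0.893]
 [ 0.    -1.    -0.001]]
317 ((474.8960266113281, -333.8182678222656), (116.7820816040039, 28.709430694580078), 12.139659881591797) 0.05946204663791206
obj [0.711 0.039 0.012] [0.75  0.074 0.046]
obj [0.717 0.287 0.012] [0.75  0.349 0.026]
obj [0.378 0.081 0.013] [0.503 0.248 0.087]
obj [0.503 0.316 0.012] [0.568 0.35  0.047]
596 ((474.22833251953125, -337.5634765625), (115.880126953125, 25.43034553527832), 13.364652633666992) 0.05996925302415909
obj [0.715 0.272 0.012] [0.75  0.349 0.024]
obj [0.437 0.173 0.012] [0.567 0.35  0.087]
obj [0.717 0.034 0.028] [0.749 0.074 0.049]
```

```bash
python3 -m jog '[[-0.038,0,-0.013,0,0,0],[-0.038,0,-0.013,0,0,0],[-0.038,0,-0.013,0,0,0],[-0.038,0,-0.013,0,0,0],[-0.038,0,-0.013,0,0,0],[-0.038,0,-0.013,0,0,0],[-0.038,0,-0.013,0,0,0],[-0.036,0,-0.013,0,0,0],[0,0,0,0,6,0],[0,0,0,0,6,0],[0,0,0,0,3.2,0],[0,0,0,0,0,0]]' 1 30
python3 - <<'E'
from h import *
c=take("w1","wrist"); X=cloud(c)
go((.507,-.328,.13),(-.199,.98))
P=X[(X[...,2]>.07)&(X[...,2]<.09)];print(len(P),P.mean(0) if len(P) else 0,cv2.minAreaRect(P[:,:2].astype(np.float32)*1000) if len(P)>5 else 0)
P=X[(X[...,2]>.045)&(X[...,2]<.06)];print(len(P),P.mean(0) if len(P) else 0,cv2.minAreaRect(P[:,:2].astype(np.float32)*1000) if len(P)>5 else 0)
E
```

```text
time: 1.1
ee_pos: [0.5104, -0.3165, 0.1897]
eef_rot: [-0.069, 0.707, -0.701, 0.063]
ft_force: [-0.7, -0.2, -0.9]
width: 0.0868
tcp [ 0.5104 -0.3164  0.1896] t 1.15 w 0.0868 F [0.04 0.6  0.59]
shift [0.0051 0.0596 0.0113]
turn [ -0.65 179.4    0.84]
turn [ 0.54 -0.59  0.42]
4920 [ 0.56699345 -0.34998431  0.07887357] ((572.6546630859375, -308.9664611816406), (531.3170776367188, 67.51942443847656), 84.84188079833984)
13290 [ 0.56240977 -0.13869114  0.05573733] ((528.5562744140625, -282.0744934082031), (535.7345581054688, 168.65359497070312), 82.05709075927734)
```

View pics/w1.png

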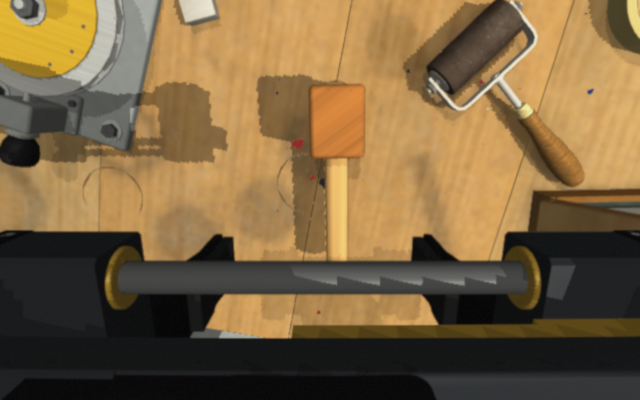

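The wrist view shows the mallet head at (338,120) with its handle straight down the picture at x≈338, between the fingers at (225,250) and (425,250). The knob is at (18,150).

Run:
```python
from h import *
d=np.load("pics/w1.npz");X=d["X"]
s=X[80:165,300:375].reshape(-1,3);P=s[s[:,2]>.072];print(len(P),P.mean(0),cv2.minAreaRect(P[:,:2].astype(np.float32)*1000))
s=X[168:235,315:360].reshape(-1,3);P=s[(s[:,2]>.04)&(s[:,2]<.07)];print(len(P),P.mean(0),cv2.minAreaRect(P[:,:2].astype(np.float32)*1000))
s=X[120:180,0:60].reshape(-1,3);im=d["image"][120:180,0:60].reshape(-1,3);P=s[(s[:,2]>.035)&(s[:,2]<.08)&(im.max(1)<50)];print("knob",len(P),P.mean(0),P.min(0),P.max(0))
```

```text
4019 [ 0.57287083 -0.31513378  0.07882498] ((572.1221923828125, -315.2493896484375), (59.19102478027344, 45.778194427490234), 12.07239055633545)
1500 [ 0.49996917 -0.32994318  0.05182327] ((498.5776062011719, -330.1142272949219), (66.27527618408203, 21.085342407226562), 11.66638469696045)
knob 1204 [ 0.49820263 -0.03944224  0.05598238] [ 0.48049758 -0.05383278  0.03500763] [ 0.52444859 -0.02125964  0.06542177]
```

```bash
python3 -m jog '[[0.002,0.03,0.012,0.5,-0.9,0.4],[0,0.035,0,0,0,0],[0,0.035,0,0,0,0],[0,0.03,0,0,0,0],[0,0.02,0,0,0,0],[0,0,0,0,0,0]]' 
python3 -c "
from h import *
go((.5103,-.328,.021),(-.206,.9785))"
```

```text
time: 1.65
ee_pos: [0.5103, -0.3318, 0.0357]
eef_rot: [0.076, -0.702, 0.704, -0.079]
ft_force: [-0.1, 0.6, -0.9]
width: 0.0871
tcp [ 0.5103 -0.3318  0.0357] t 1.65 w 0.0871 F [-0.08  0.63 -0.86]
shift [-0.0007  0.0147 -0.0037]
turn [  -0.29 -179.32    0.34]
turn [-0.22  0.67 -0.19]
```

```bash
python3 -m jog '[[-0.0007,0.014,-0.0037,-0.2,0.7,-0.2],[0,0.001,0,0,0,0]]' 
python3 -m jog '[[0,0,0,0,0,0],[0,0,0,0,0,0],[0,0,0,0,0,0],[0,0,0,0,0,0],[0,0,0,0,0,0],[0,0,0,0,0,0]]' -1 60
python3 -m jog '[[0,0,0,0,0,0],[0,0,0,0,0,0],[0,-0.015,0,0,0,0],[0,-0.02,0,0,0,0],[0,-0.03,0,0,0,0],[0,-0.03,0,0,0,0],[0,-0.03,0,0,0,0],[0,0,0,0,0,0]]'
```

```text
time: 1.82
ee_pos: [0.5096, -0.3285, 0.0201]
eef_rot: [-0.074, 0.703, -0.703, 0.073]
ft_force: [-0.9, -0.0, -1.4]
width: 0.0872
time: 2.32
ee_pos: [0.5128, -0.3304, 0.0257]
eef_rot: [0.072, -0.702, 0.705, -0.075]
ft_force: [0.5, 0.0, -0.1]
width: 0.0549
time: 2.98
ee_pos: [0.5107, -0.3289, 0.1546]
eef_rot: [0.073, -0.703, 0.704, -0.075]
ft_force: [0.6, -0.3, 0.4]
width: 0.0038
```

The fingers close slower than I allowed for and shut after I had lifted. I'll open them again and look.

```bash
python3 -m jog '[[0,0,0,0,0,0],[0,0,0,0,0,0],[0,-0.01,0,0,0,0],[0,-0.02,0,0,0,0],[0,0,0,0,0,0],[0,0,0,0,0,0],[0,0,0,0,0,0],[0,0,0,0,0,0],[0,0,0,0,0,0],[0,0,0,0,0,0],[0,0,0,0,0,0],[0,0,0,0,0,0]]' 1
python3 - <<'E'
from h import *
c=take("w2","wrist");X=cloud(c)
hsv=cv2.cvtColor(c["image"],cv2.COLOR_RGB2HSV)
reg=(X[...,0]>.48)&(X[...,0]<.66)&(X[...,1]<-.22)&(X[...,1]>-.42)
for lo,hi in((.072,.09),(.042,.062)):
    m=(reg&(X[...,2]>lo)&(X[...,2]<hi)).astype(np.uint8)
    n,L,st,ce=cv2.connectedComponentsWithStats(m); i=1+st[1:,4].argmax();P=X[L==i];print(len(P),P.mean(0),cv2.minAreaRect(P[:,:2].astype(np.float32)*1000),ce[i])
go((.5103,-.328,.021),(-.206,.9785))
E
```

```text
time: 3.98
ee_pos: [0.5084, -0.3276, 0.1815]
eef_rot: [-0.075, 0.704, -0.702, 0.072]
ft_force: [0.3, 0.1, -0.0]
width: 0.0756
4309 [ 0.57291719 -0.31517739  0.07881186] ((572.1788940429688, -315.4593505859375), (58.900245666503906, 46.033390045166016), 12.031341552734375) [324.87375261 116.15572058]
1553 [ 0.51102689 -0.32814547  0.0517923 ] ((509.24273681640625, -328.6137390136719), (63.27220916748047, 21.54521942138672), 11.623322486877441) [324.5022537  187.16677399]
tcp [ 0.5084 -0.3276  0.1814] t 4.03 w 0.08 F [0.74 0.21 0.43]
shift [-0.0024  0.1604  0.0013]
turn [   0.37 -179.88   -0.3 ]
turn [0.19 0.12 0.24]
```

View pics/w2.png

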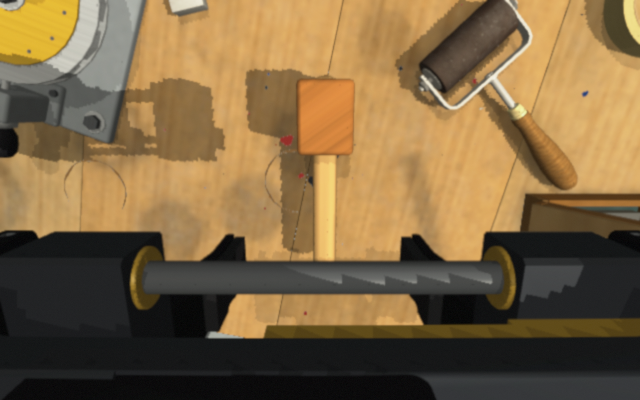

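The mallet has not moved (head at (325,116), handle at x≈325, centred between the fingers). I'll descend again and give the fingers longer to close.

```bash
python3 -m jog '[[-0.002,0.035,0.001,0,0,0],[0,0.035,0,0,0,0],[0,0.035,0,0,0,0],[0,0.035,0,0,0,0],[0,0.015,0,0,0,0]]' 
python3 -c "
from h import *
go((.511,-.328,.021),(-.206,.9785))"
```

```text
time: 4.45
ee_pos: [0.5145, -0.3305, 0.0272]
eef_rot: [0.072, -0.701, 0.705, -0.076]
ft_force: [-0.9, 1.2, -1.1]
width: 0.0871
tcp [ 0.5145 -0.3305  0.0272] t 4.45 w 0.0871 F [-0.87  1.19 -1.05]
shift [ 0.003   0.0062 -0.0033]
turn [  -0.51 -179.9     0.52]
turn [-0.33  0.1  -0.32]
```

```bash
python3 -m jog '[[0.003,0.006,-0.003,-0.3,0,-0.3],[0,0,0,0,0,0],[0,0,0,0,0,0],[0,0,0,0,0,0],[0,0,0,0,0,0],[0,0,0,0,0,0],[0,0,0,0,0,0],[0,0,0,0,0,0],[0,0,0,0,0,0],[0,0,0,0,0,0],[0,0,0,0,0,0],[0,0,0,0,0,0]]' -1 60
python3 -m jog '[[0,0,0,0,0,0],[0,0,0,0,0,0],[0,0,0,0,0,0],[0,0,0,0,0,0]]'
```

```text
time: 5.45
ee_pos: [0.5123, -0.3289, 0.0241]
eef_rot: [0.073, -0.702, 0.704, -0.075]
ft_force: [-0.5, -0.1, 0.0]
width: 0.0206
time: 5.78
ee_pos: [0.5123, -0.3289, 0.0241]
eef_rot: [0.073, -0.702, 0.704, -0.075]
ft_force: [0.2, 0.2, 0.2]
width: 0.0211
```

```bash
python3 -m jog '[[0,-0.01,0,0,0,0],[0,-0.03,0,0,0,0],[0,-0.035,0,0,0,0],[0,-0.035,0,0,0,0],[0,-0.035,0,0,0,0],[0,-0.035,0,0,0,0],[0,-0.02,0,0,0,0],[0,-0.005,0,0,0,0],[0,0,0,0,0,0]]'
python3 - <<'E'
from h import *
go((.570,-.18,.225),(-.206,.9785))
E
```

```text
time: 6.53
ee_pos: [0.507, -0.326, 0.2373]
eef_rot: [-0.077, 0.705, -0.701, 0.071]
ft_force: [0.2, 0.3, -3.4]
width: 0.0207
tcp [ 0.507  -0.326   0.2373] t 6.53 w 0.0207 F [ 0.24  0.29 -3.38]
shift [-0.0921  0.0124 -0.1296]
turn [   0.62 -179.86   -0.54]
turn [0.35 0.14 0.4 ]
```

```bash
python3 -m jog '[[-0.018,0,-0.026,0,0,0],[-0.018,0,-0.026,0,0,0],[-0.018,0,-0.026,0,0,0],[-0.018,0,-0.026,0,0,0],[-0.018,0,-0.026,0.35,0,0.4],[0,0,0,0,0,0]]'
python3 - <<'E'
from h import *
c=take("w3","wrist");X=cloud(c)
go((.597,-.072,.225),(-.206,.9785))
im=c["image"]
reg=(X[...,0]>.6)&(X[...,0]<.75)&(X[...,1]>-.13)&(X[...,1]<0.02)&(X[...,2]>.14)&(X[...,2]<.165)
n,L,st,ce=cv2.connectedComponentsWithStats(reg.astype(np.uint8))
for i in range(1,n):
    if st[i,4]>100: P=X[L==i];print(st[i],P.mean(0),(P.min(0)+P.max(0))/2,P.max(0)-P.min(0),ce[i])
E
```

```text
time: 7.03
ee_pos: [0.5646, -0.1763, 0.2261]
eef_rot: [-0.076, 0.705, -0.702, 0.067]
ft_force: [-0.4, 2.7, -2.7]
width: 0.0204
tcp [ 0.5632 -0.1796  0.2254] t 7.08 w 0.021 F [ 0.34 -0.35 -4.8 ]
shift [-0.0545  0.0001 -0.0987]
turn [ -1.36 179.57   0.48]
turn [ 0.31 -0.42  0.87]
[ 162   18   40   41 1228] [ 0.66026705 -0.0578091   0.15196527] [ 0.66032897 -0.05652486  0.14963251] [0.0248553  0.02576742 0.01060669] [181.46254072  38.03257329]
```

View pics/w3.png

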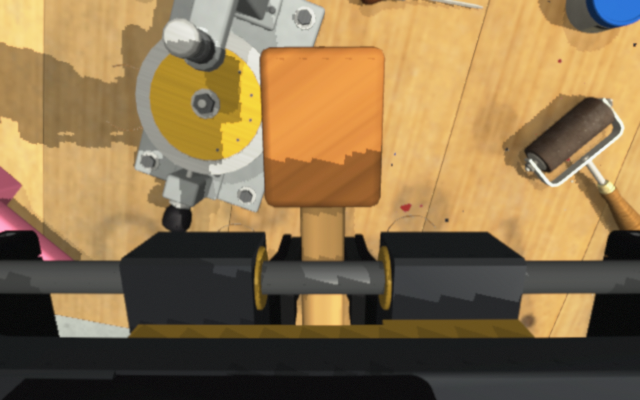

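The wrist view shows the punch cap at (181,38), the dial centre at (205,103), the knob at (177,218) and the mallet head at (323,125), held straight. Next I'll move over the cap.

```bash
python3 -m jog '[[-0.014,0,-0.024,0,0,0],[-0.014,0,-0.024,0,0,0],[-0.014,0,-0.024,0,0,0],[-0.012,0,-0.024,0.3,-0.4,0.8],[0,0,0,0,0,0],[0,0,0,0,0,0]]'
python3 - <<'E'
from h import *
c=take("w4","wrist");X=cloud(c)
go((.599,-.0716,.185),(-.206,.9785))
reg=(X[...,0]>.6)&(X[...,0]<.75)&(X[...,1]>-.13)&(X[...,1]<0.02)&(X[...,2]>.25)&(X[...,2]<.31)
n,L,st,ce=cv2.connectedComponentsWithStats(reg.astype(np.uint8))
for i in range(1,n):
    if st[i,4]>800: P=X[L==i];A=np.c_[P[:,:2]-P[:,:2].mean(0),np.ones(len(P))];print(P.mean(0),cv2.minAreaRect(P[:,:2].astype(np.float32)*1000),np.linalg.lstsq(A,P[:,2],rcond=None)[0])
d=take("s4","scene")
cv2.imwrite("pics/s4c.png",cv2.resize(d["image"][120:270,250:450,::-1],None,fx=3,fy=3,interpolation=cv2.INTER_CUBIC))
E
```

```text
time: 7.58
ee_pos: [0.5923, -0.0755, 0.213]
eef_rot: [-0.078, 0.704, -0.703, 0.065]
ft_force: [-0.3, -1.4, -2.8]
width: 0.0208
tcp [ 0.5922 -0.0748  0.2128] t 7.63 w 0.0204 F [-1.08  0.61 -3.33]
shift [-0.0078  0.0277 -0.0016]
turn [ -1.62 179.71   0.41]
turn [ 0.26 -0.28  1.03]
[ 0.65556344 -0.06229543  0.26468479] ((654.0503540039062, -62.573150634765625), (59.40212631225586, 46.42237854003906), 11.378811836242676) [-0.04763722 -0.00460365  0.26468479]
```

View pics/s4c.png

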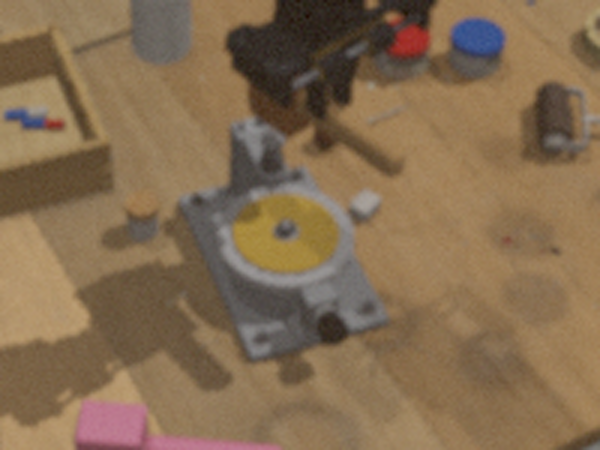

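The crop shows the jig at (285,230), with the pin home and the knob at (330,325). The mallet head is above the column, drooping about 2.7° and 4 mm off centre, so I'll level and centre it before the knock.

```bash
python3 -m jog '[[-0.005,0,-0.003,0.3,-0.3,2.5],[0,0.012,0,0,0,0],[0,0.005,0,0,0,0],[0,0,0,0,0,0],[0,0,0,0,0,0]]'
python3 - <<'E'
from h import *
c=take("w5","wrist");X=cloud(c)
go((.599,-.0716,.185),(-.206,.9785))
reg=(X[...,0]>.6)&(X[...,0]<.75)&(X[...,1]>-.13)&(X[...,1]<0.02)&(X[...,2]>.22)&(X[...,2]<.31)
n,L,st,ce=cv2.connectedComponentsWithStats(reg.astype(np.uint8))
for i in range(1,n):
    if st[i,4]>800: P=X[L==i];A=np.c_[P[:,:2]-P[:,:2].mean(0),np.ones(len(P))];print(P.mean(0),cv2.minAreaRect(P[:,:2].astype(np.float32)*1000),np.linalg.lstsq(A,P[:,2],rcond=None)[0])
E
```

```text
time: 8.1
ee_pos: [0.5947, -0.0782, 0.1917]
eef_rot: [-0.063, 0.704, -0.704, 0.077]
ft_force: [0.1, 0.1, -3.0]
width: 0.0206
tcp [ 0.5947 -0.0783  0.1918] t 8.15 w 0.0205 F [ 0.86 -0.02 -3.23]
shift [-0.0054  0.0069 -0.0057]
turn [  1.79 179.48  -0.19]
turn [-0.12 -0.51 -1.15]
[ 0.65401428 -0.06565393  0.2448514 ] ((641.3825073242188, -68.19378662109375), (86.31136322021484, 46.36962890625), 11.408493041992188) [0.12220186 0.0252937  0.2448514 ]
[ 0.62177031 -0.06004744  0.29854622] ((611.41748046875, -60.44361877441406), (34.84677505493164, 146.5865478515625), 11.466790199279785) [1.41364719 0.28698812 0.29854622]
```

```bash
python3 -m jog '[[-0.005,-0.001,-0.007,0,-0.4,0],[0,0,0,0,0,0],[0,0,0,0,0,0]]'
python3 - <<'E'
from h import *
c=take("w6","wrist");X=cloud(c)
go((.599,-.0716,.185),(-.206,.9785))
reg=(X[...,0]>.628)&(X[...,0]<.75)&(X[...,1]>-.13)&(X[...,1]<0.02)&(X[...,2]>.235)&(X[...,2]<.262)
n,L,st,ce=cv2.connectedComponentsWithStats(reg.astype(np.uint8))
for i in range(1,n):
    if st[i,4]>800: P=X[L==i];A=np.c_[P[:,:2]-P[:,:2].mean(0),np.ones(len(P))];print(P.mean(0),cv2.minAreaRect(P[:,:2].astype(np.float32)*1000),np.linalg.lstsq(A,P[:,2],rcond=None)[0])
E
```

```text
time: 8.4
ee_pos: [0.5988, -0.0703, 0.1931]
eef_rot: [0.066, -0.703, 0.703, -0.079]
ft_force: [-0.5, -1.1, -4.1]
width: 0.0208
tcp [ 0.5989 -0.0698  0.1932] t 8.45 w 0.0205 F [-0.1   0.63 -2.78]
shift [0.0004 0.0082 0.0018]
turn [ 1.770e+00  1.799e+02 -1.600e-01]
turn [-0.1  -0.09 -1.13]
[ 0.66011792 -0.05702464  0.24714677] ((658.4468994140625, -57.37139129638672), (59.81914520263672, 46.386878967285156), 11.92807388305664) [-0.01110082 -0.00113423  0.24714677]
```

```bash
python3 -m jog '[[0,0.012,0,0,0,0],[0,0.012,0,0,0,0],[0,0.004,0,0,0,0],[0,0.002,0,0,0,0]]'
```

```text
time: 8.78
ee_pos: [0.6003, -0.0697, 0.1622]
eef_rot: [0.065, -0.703, 0.704, -0.081]
ft_force: [-3.1, -1.0, 4.2]
width: 0.0207
```

```bash
python3 -m jog '[[0,0.003,0,0,0,0],[0,0.002,0,0,0,0]]'
python3 - <<'E'
from h import *
c=take("w7","wrist");X=cloud(c)
go((.599,-.0716,.185))
for k in range(1):
 reg=(X[...,0]>.628)&(X[...,0]<.75)&(X[...,1]>-.13)&(X[...,1]<0.02)&(X[...,2]>.205)&(X[...,2]<.24)
 n,L,st,ce=cv2.connectedComponentsWithStats(reg.astype(np.uint8))
 for i in range(1,n):
    if st[i,4]>800: P=X[L==i];A=np.c_[P[:,:2]-P[:,:2].mean(0),np.ones(len(P))];print(P.mean(0),np.linalg.lstsq(A,P[:,2],rcond=None)[0])
E
```

```text
time: 8.95
ee_pos: [0.5983, -0.0707, 0.1584]
eef_rot: [0.066, -0.703, 0.704, -0.079]
ft_force: [-14.3, 0.4, 18.7]
width: 0.0207
tcp [ 0.5984 -0.0707  0.1586] t 9.0 w 0.02 F [-12.11  -0.63  16.17]
shift [-0.0009 -0.0264  0.0011]
[ 0.65827449 -0.05756294  0.21883529] [0.08070278 0.02348898 0.21883529]
```

The mallet face is at z≈0.139 m by vision and the upward force has risen about 22 N, which is more than spring plus friction, so the punch is on its stop. I'll lift and carry the mallet back.

```bash
python3 -m jog '[[0,-0.02,0,0,0,0],[0,-0.03,0,0,0,0],[0,-0.015,0,0,0,0],[0.014,0,0.02,0,0,-1.5],[0.014,0,0.03,0,0,-1.5],[0.02,0,0.03,0,0,0],[0.02,0,0.03,0,0,0],[0.02,0,0.03,0,0,0],[0.02,0,0.03,0,0,0],[0.015,0,0.03,0,0,0],[0,0,0,0,0,0]]'
python3 - <<'E'
from h import *
c=take("w8","wrist");X=cloud(c)
s=r.read_state()["ee_pos"]
go((.5123,-.3289,.10),(-.206,.9785))
reg=(abs(X[...,2]-s[2]-.055)<.013)&(np.hypot(X[...,0]-s[0]-.062,X[...,1]-s[1]-.013)<.034)
P=X[reg];A=np.c_[P[:,:2]-P[:,:2].mean(0),np.ones(len(P))];print(len(P),P.mean(0),np.linalg.lstsq(A,P[:,2],rcond=None)[0])
E
```

```text
time: 9.92
ee_pos: [0.515, -0.2974, 0.2259]
eef_rot: [0.088, -0.701, 0.705, -0.063]
ft_force: [-0.9, -2.3, -3.3]
width: 0.0207
tcp [ 0.5162 -0.2941  0.2257] t 9.97 w 0.0207 F [ 0.83 -0.26 -3.06]
shift [0.0068 0.126  0.0332]
turn [ 3.2200e+00 -1.7948e+02 -5.0000e-02]
turn [0.03 0.49 2.05]
18902 [ 0.57910292 -0.28281645  0.27629785] [-0.0665551  -0.01493872  0.27629785]
```

```bash
python3 -m jog '[[0.004,0,0.018,0,0.5,2],[0.003,0,0.015,0,0,1.6],[0,0.03,0,0,0,0],[0,0.035,0,0,0,0],[0,0.035,0,0,0,0],[0,0.035,0,0,0,0],[0,0.025,0,0,0,0],[0,0,0,0,0,0],[0,0,0,0,0,0]]'
python3 - <<'E'
from h import *
c=take("w9","wrist");X=cloud(c)
s=r.read_state()["ee_pos"]
go((.5123,-.3289,.026),(-.206,.9785))
reg=(abs(X[...,2]-s[2]-.055)<.013)&(np.hypot(X[...,0]-s[0]-.062,X[...,1]-s[1]-.013)<.034)
P=X[reg];A=np.c_[P[:,:2]-P[:,:2].mean(0),np.ones(len(P))];print(len(P),P.mean(0),np.linalg.lstsq(A,P[:,2],rcond=None)[0])
E
```

```text
time: 10.72
ee_pos: [0.5244, -0.3242, 0.0583]
eef_rot: [-0.062, 0.705, -0.702, 0.086]
ft_force: [0.2, 0.1, -1.9]
width: 0.0204
tcp [ 0.5243 -0.324   0.0584] t 10.77 w 0.0205 F [-0.87  1.01 -3.92]
shift [0.0138 0.0319 0.0024]
turn [-3.0500e+00 -1.7986e+02 -1.2000e-01]
turn [ 0.08  0.11 -1.94]
18843 [ 0.58527791 -0.31077371  0.11344353] [0.00213212 0.00388435 0.11344353]
```

```bash
python3 -m jog '[[0,0.018,0,0,0,0],[0,0.009,0,0,0,0],[0,0.003,0,0,0,0],[0,0.002,0,0,0,0],[0,0,0,0,0,0]]'
```

```text
time: 11.18
ee_pos: [0.5306, -0.3254, 0.0341]
eef_rot: [0.059, -0.702, 0.704, -0.089]
ft_force: [0.0, 0.1, -3.0]
width: 0.0205
```

```bash
python3 -m jog '[[0,0.006,0,0,0,0],[0,0.004,0,0,0,0],[0,0.002,0,0,0,0],[0,0,0,0,0,0]]'
```

```text
time: 11.52
ee_pos: [0.5328, -0.3265, 0.0241]
eef_rot: [0.058, -0.701, 0.705, -0.091]
ft_force: [-0.6, 0.2, -3.4]
width: 0.0206
```

```bash
python3 -m jog '[[0,0.003,0,0,0,0],[0,0.002,0,0,0,0],[0,0,0,0,0,0]]'
python3 - <<'E'
from h import *
c=take("w10","wrist");X=cloud(c)
s=r.read_state()["ee_pos"]
go((.5328,-.3265,.024),(-.206,.9785))
reg=(abs(X[...,2]-s[2]-.055)<.015)&(np.hypot(X[...,0]-s[0]-.062,X[...,1]-s[1]-.013)<.034)
P=X[reg];A=np.c_[P[:,:2]-P[:,:2].mean(0),np.ones(len(P))];print(len(P),P.mean(0),np.linalg.lstsq(A,P[:,2],rcond=None)[0])
E
```

```text
time: 11.77
ee_pos: [0.5314, -0.3278, 0.0228]
eef_rot: [0.058, -0.701, 0.705, -0.089]
ft_force: [1.9, 0.7, -0.5]
width: 0.0207
tcp [ 0.5318 -0.328   0.023 ] t 11.82 w 0.0205 F [-2.35  0.95  5.92]
shift [-0.0014 -0.0009 -0.0013]
turn [  -3.93 -179.9     0.95]
turn [-0.6   0.06 -2.5 ]
19001 [ 0.59165046 -0.3141105   0.0801789 ] [0.03675092 0.00512653 0.0801789 ]
```

```bash
python3 -m jog '[[0,0,0,0,0,-1],[0,0,0,0,0,0],[0,0,0,0,0,0],[0,0,0,0,0,0],[0,0,0,0,0,0],[0,0,0,0,0,0],[0,0,0,0,0,0],[0,0,0,0,0,0],[0,0,0,0,0,0],[0,0,0,0,0,0],[0,0,0,0,0,0],[0,0,0,0,0,0]]' 1 30
python3 -m jog '[[0,-0.02,0,0,0,0],[0,-0.035,0,0,0,0],[0,-0.035,0,0,0,0],[0,-0.035,0,0,0,-2],[0,-0.03,0,0,0,0],[0,0,0,0,0,0],[0,0,0,0,0,0]]'
python3 - <<'E'
from h import *
c=take("w11","wrist");X=cloud(c)
go((.490,-.024,.19),(.19,.982))
reg=(abs(X[...,2]-.08)<.012)&(np.hypot(X[...,0]-.592,X[...,1]+.314)<.045)
P=X[reg];A=np.c_[P[:,:2]-P[:,:2].mean(0),np.ones(len(P))];print(len(P),P.mean(0),np.linalg.lstsq(A,P[:,2],rcond=None)[0])
E
```

```text
time: 12.82
ee_pos: [0.5332, -0.3289, 0.0235]
eef_rot: [0.064, -0.7, 0.707, -0.083]
ft_force: [-0.1, -0.3, -0.8]
width: 0.0853
time: 13.4
ee_pos: [0.5276, -0.3268, 0.1836]
eef_rot: [0.078, -0.699, 0.707, -0.069]
ft_force: [0.3, 0.2, -0.8]
width: 0.0867
tcp [ 0.5279 -0.327   0.184 ] t 13.45 w 0.0867 F [ 0.17 -1.13  0.69]
shift [-0.0252 -0.0094 -0.3042]
turn [   0.81 -157.16    0.99]
turn [-0.71 22.84  0.58]
4285 [ 0.59275592 -0.31452419  0.07882504] [0.00450074 0.00037928 0.07882504]
```

The mallet stands level and released at (0.593, -0.3145). Next I'll move over the knob.

```bash
python3 -m jog '[[-0.003,0,-0.035,0,0,0],[-0.003,0,-0.038,0,0,0],[-0.003,0,-0.038,0,0,0],[-0.003,0,-0.038,0,0,0],[-0.003,0,-0.038,0,0,0],[-0.003,0,-0.038,0,0,0],[-0.003,0,-0.038,0,0,0],[-0.003,0,-0.03,0,0,0],[0,0,0,-0.7,6.5,0.5],[0,0,0,0,6.5,0],[0,0,0,0,6.5,0],[0,0,0,0,3.3,0]]'
python3 - <<'E'
from h import *
c=take("w12","wrist")
go((.490,-.026,.19),(.19,.982))
E
```

```text
time: 14.45
ee_pos: [0.4804, -0.0227, 0.1652]
eef_rot: [0.066, 0.704, -0.703, -0.081]
ft_force: [0.4, 0.6, 0.4]
width: 0.0873
tcp [ 0.4803 -0.0227  0.1649] t 14.5 w 0.0868 F [0.42 0.92 0.07]
shift [-0.0097 -0.0253  0.0013]
turn [-1.9200e+00  1.7894e+02 -8.0000e-02]
turn [-0.05 -1.05  1.23]
```

View pics/w12.png

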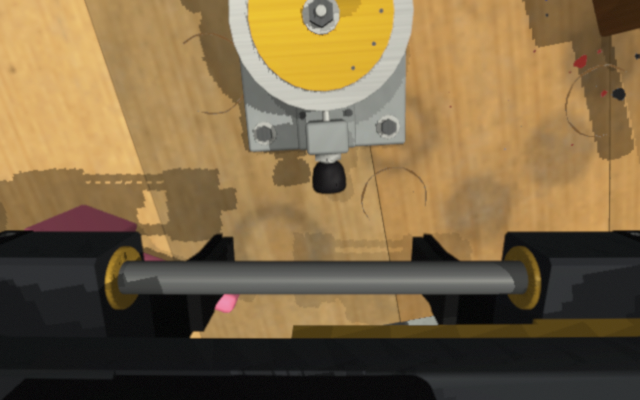

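The wrist view shows the knob at (329,177), in front of the bracket at (327,137), with the dial nut at (321,12). The pink decoy is low on the left (handle end at (225,303)), outside the fingers' path.

Run:
```python
from h import *
d=np.load("pics/w12.npz");X=d["X"];im=d["image"]
s=X[150:200,300:360];m=(im[150:200,300:360].max(-1)<60)&(s[...,2]>.035)&(s[...,2]<.08);P=s[m];print("knob",len(P),P.mean(0),P.min(0),P.max(0));T=P[P[:,2]>.058];print(len(T),T.mean(0))
s=X[118:156,300:355].reshape(-1,3);P=s[abs(s[:,2]-.066)<.006];print("bracket",len(P),P.mean(0),cv2.minAreaRect(P[:,:2].astype(np.float32)*1000))
s=X[0:30,300:340].reshape(-1,3);P=s[s[:,2]>.066];print("nut",len(P),P.mean(0))
j=Ro.from_euler("z",-11,degrees=True).as_matrix()
s=X[150:200,300:360];K=s[m]@j;print("knob in jig-rot",K.min(0),K.max(0),"->",j@np.r_[(K.min(0)+K.max(0))[:2]/2,.05])
hs=(X[...,2]>.03)&(X[...,2]<.1)&(X[...,1]>.0)&(X[...,0]<.5)&(im[...,0]>im[...,1]*1.5);Q=X[hs];print("pink",len(Q),Q.min(0),Q.max(0))
```

```text
knob 867 [ 0.49328919 -0.0299308   0.06046971] [ 0.47994728 -0.04328649  0.05272712] [ 0.50674827 -0.01534057  0.0657951 ]
701 [ 0.4924537  -0.02987396  0.06150435]
bracket 1380 [ 0.52659518 -0.03526834  0.06470425] ((525.5380249023438, -35.109519958496094), (34.025611877441406, 27.678377151489258), 81.12415313720703)
nut 543 [ 0.61541449 -0.0490816   0.06866312]
knob in jig-rot [0.47745091 0.05063955 0.05272712] [0.50232894 0.07803586 0.0657951 ] -> [ 0.49316548 -0.03031976  0.05      ]
pink 897 [0.38256689 0.08145081 0.03001605] [0.49998688 0.21399908 0.06832325]
```

```bash
python3 -m jog '[[-0.011,0,0.007,0,-1.0,1.2],[0,0.03,0,0,0,0],[0,0.03,0,0,0,0],[0,0,0,0,0,0]]'; python3 -c "
from h import *
go((.491,-.030,.031),(.16,.987))"
```

```text
time: 14.83
ee_pos: [0.4915, -0.0349, 0.1018]
eef_rot: [-0.066, -0.704, 0.705, 0.062]
ft_force: [-1.1, -0.1, -0.7]
width: 0.087
tcp [ 0.4915 -0.0349  0.1018] t 14.83 w 0.087 F [-1.08 -0.12 -0.68]
shift [ 0.0017  0.0708 -0.0048]
turn [ 4.5000e-01  1.7885e+02 -1.2000e-01]
turn [-0.07 -1.15 -0.29]
```

```bash
python3 -m jog '[[0.001,0.03,-0.004,0,-1.1,-0.3],[0,0.025,0,0,0,0],[0,0.01,0,0,0,0],[0,0,0,0,0,0]]'; python3 -c "
from h import *
go((.491,-.030,.031),(.16,.987))"
```

```text
time: 15.17
ee_pos: [0.4932, -0.0336, 0.0365]
eef_rot: [-0.055, -0.704, 0.706, 0.054]
ft_force: [-0.7, 0.5, 0.3]
width: 0.0872
tcp [ 0.4932 -0.0336  0.0365] t 15.17 w 0.0872 F [-0.67  0.53  0.34]
shift [ 0.0027  0.0054 -0.0032]
turn [-2.0000e-01 -1.7962e+02  1.4000e-01]
turn [-0.09  0.38 -0.12]
```

```bash
python3 -m jog '[[0.003,0.005,-0.003,0,0,0],[0,0,0,0,0,0],[0,0,0,0,0,0],[0,0,0,0,0,0],[0,0,0,0,0,0],[0,0,0,0,0,0],[0,0,0,0,0,0],[0,0,0,0,0,0],[0,0,0,0,0,0],[0,0,0,0,0,0],[0,0,0,0,0,0],[0,0,0,0,0,0]]' -1 45; python3 -m jog '[[0,0,0,0,0,0],[0,0,0,0,0,0],[0,0,0,0,0,0]]';  python3 -c "
from h import *
go((.4932-.014,-.0336+.0025,.031),(.16,.987))"
```

```text
time: 16.17
ee_pos: [0.4951, -0.031, 0.0382]
eef_rot: [-0.058, -0.704, 0.706, 0.05]
ft_force: [-0.1, -0.4, -0.2]
width: 0.0149
time: 16.42
ee_pos: [0.4961, -0.031, 0.0398]
eef_rot: [-0.059, -0.704, 0.706, 0.049]
ft_force: [-1.0, -0.4, 2.7]
width: 0.0018
tcp [ 0.4961 -0.031   0.0398] t 16.42 w 0.0018 F [-0.95 -0.44  2.7 ]
shift [0.0169 0.0086 0.0026]
turn [-1.2100e+00 -1.7953e+02  1.5000e-01]
turn [-0.1   0.47 -0.77]
```

The fingers closed to almost nothing, so something is wrong. I'll look.

Run:
```python
from h import *
c=take("w13","wrist");d=take("s13","side");e=take("a13","scene")
im=np.zeros((600,800,3),np.uint8)
im[:250,:400]=cv2.resize(c["image"],(400,250))
im[:300,400:]=cv2.resize(e["image"][150:270,280:440],(400,300),interpolation=cv2.INTER_CUBIC)
im[300:,:]=cv2.resize(d["image"][170:305,240:420],(800,600),interpolation=cv2.INTER_CUBIC)[150:450] if 0 else cv2.resize(d["image"][190:280,230:470],(800,300),interpolation=cv2.INTER_CUBIC)
cv2.imwrite("pics/m13.png",im[...,::-1])
```

```text
(no output)
```

View pics/m13.png

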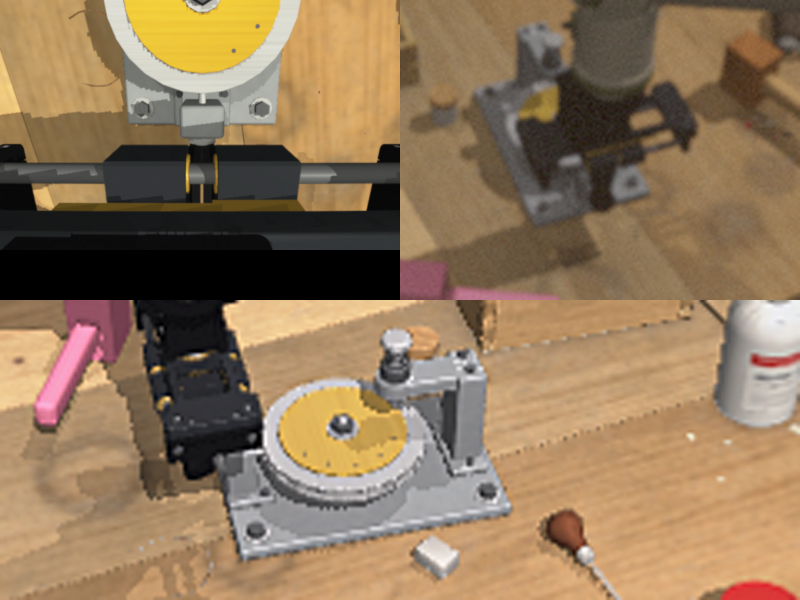

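Run:
```python
from h import *
d=np.load("pics/w13.npz");X=d["X"];im=d["image"]
cv2.imwrite("pics/w13c.png",cv2.resize(im[150:350,230:430,::-1],None,fx=3,fy=3,interpolation=cv2.INTER_CUBIC))
for v in range(190,270,6): print(v,[tuple(np.round(X[v,u]*1000).tolist()) for u in (312,322,332)])
go((.4932-.014,-.0336+.0025,.031),(.16,.987))
```

```text
190 [(530.0, -30.0, 64.0), (529.0, -35.0, 65.0), (528.0, -40.0, 65.0)]
196 [(527.0, -30.0, 66.0), (526.0, -35.0, 65.0), (525.0, -39.0, 64.0)]
202 [(524.0, -30.0, 66.0), (523.0, -34.0, 65.0), (523.0, -39.0, 66.0)]
208 [(521.0, -29.0, 66.0), (520.0, -34.0, 65.0), (520.0, -38.0, 67.0)]
214 [(518.0, -29.0, 65.0), (518.0, -33.0, 65.0), (517.0, -38.0, 65.0)]
220 [(515.0, -28.0, 65.0), (514.0, -33.0, 65.0), (514.0, -38.0, 65.0)]
226 [(510.0, -27.0, 58.0), (510.0, -32.0, 60.0), (509.0, -37.0, 59.0)]
232 [(506.0, -26.0, 56.0), (506.0, -32.0, 56.0), (505.0, -37.0, 56.0)]
238 [(507.0, -27.0, 67.0), (504.0, -31.0, 60.0), (505.0, -36.0, 66.0)]
244 [(507.0, -27.0, 75.0), (501.0, -31.0, 62.0), (505.0, -36.0, 74.0)]
250 [(507.0, -27.0, 82.0), (499.0, -30.0, 63.0), (506.0, -36.0, 83.0)]
256 [(507.0, -27.0, 89.0), (496.0, -30.0, 64.0), (505.0, -36.0, 89.0)]
262 [(528.0, -33.0, 148.0), (528.0, -35.0, 149.0), (528.0, -37.0, 148.0)]
268 [(528.0, -32.0, 150.0), (528.0, -35.0, 151.0), (527.0, -37.0, 150.0)]
tcp [ 0.4962 -0.031   0.0397] t 16.57 w 0.0004 F [-1.49 -1.13  6.18]
shift [0.0169 0.0085 0.0026]
turn [-1.2200e+00 -1.7953e+02  1.5000e-01]
turn [-0.09  0.47 -0.78]
```

View pics/w13c.png

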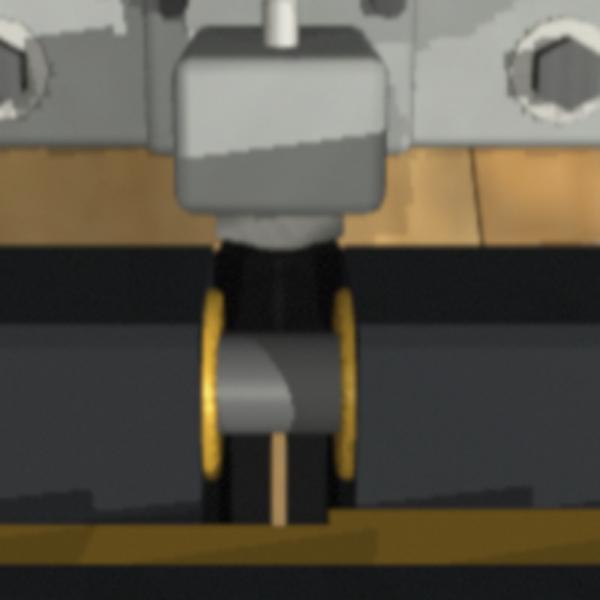

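The knob shows through the slit between the closed fingers, so the tips sit on top of it: the real tip height doesn't match what I assumed. I'll lift and measure the tip height, shut and open, against the reported TCP.

```bash
python3 -m jog '[[0,-0.035,0,0,0,0],[0,-0.035,0,0,0,0],[0,-0.03,0,0,0,0],[0,0,0,0,0,0]]'
cat > tip.py <<'E'
from h import *
import sys
s=r.read_state();p=s["ee_pos"]; print("tcp",p.round(4),s["width"])
for n in("side","scene","wrist"):
    c=take(sys.argv[1]+n,n);X=cloud(c)
    m=(np.hypot(X[...,0]-p[0],X[...,1]-p[1])<.07)&(X[...,2]>.085)&(X[...,2]<.26)
    z=np.sort(X[m][:,2]);print(n,len(z),z[:3].round(4),z[len(z)//100] if len(z) else 0)
    Q=X[m];Q=Q[Q[:,2]<z[0]+.012] if len(z) else Q;print("  low pts",Q.min(0).round(3),Q.max(0).round(3))
E
python3 tip.py t1
python3 -m jog '[[0,0,0,0,0,0],[0,0,0,0,0,0],[0,0,0,0,0,0],[0,0,0,0,0,0],[0,0,0,0,0,0],[0,0,0,0,0,0],[0,0,0,0,0,0],[0,0,0,0,0,0],[0,0,0,0,0,0],[0,0,0,0,0,0],[0,0,0,0,0,0],[0,0,0,0,0,0]]' 1
python3 tip.py t2
```

```text
time: 16.9
ee_pos: [0.4926, -0.0303, 0.141]
eef_rot: [-0.056, -0.705, 0.706, 0.051]
ft_force: [0.7, 0.6, -0.1]
width: 0.0006
tcp [ 0.4926 -0.0303  0.141 ] 0.0005522300155599081
side 125 [0.1659 0.1669 0.1687] 0.16688461084823966
  low pts [ 0.48  -0.042  0.166] [ 0.499 -0.035  0.173]
scene 441 [0.1618 0.1627 0.1627] 0.16331417023907438
  low pts [ 0.478 -0.039  0.162] [ 0.498 -0.019  0.173]
wrist 39182 [0.1596 0.16   0.1601] 0.1739945060448926
  low pts [ 0.5  -0.04  0.16] [ 0.504 -0.023  0.172]
time: 18.05
ee_pos: [0.4864, -0.0303, 0.1296]
eef_rot: [-0.05, -0.705, 0.705, 0.057]
ft_force: [0.4, -0.2, 0.3]
width: 0.0725
tcp [ 0.4864 -0.0303  0.1296] 0.07254837794668738
side 293 [0.1543 0.1568 0.1571] 0.15705212730784468
  low pts [ 0.467 -0.079  0.154] [ 0.489 -0.072  0.166]
scene 588 [0.1507 0.1527 0.153 ] 0.15663828698298898
  low pts [ 0.465 -0.076  0.151] [0.505 0.017 0.163]
wrist 51521 [0.1526 0.1529 0.153 ] 0.16327916133066334
  low pts [ 0.479 -0.08   0.153] [0.506 0.017 0.165]
```

All three cameras put the real fingertips about 22 mm above the reported TCP, so I need to go 22 mm lower. The reported z for the knob grasp becomes about 0.008.

```bash
python3 -c "
from h import *
go((.4925,-.030,.06),(.16,.987))
X=np.load('pics/t2wrist.npz')['X'];im=np.load('pics/t2wrist.npz')['image']
m=(abs(X[...,0]-.492)<.03)&(abs(X[...,1]+.03)<.03)&(X[...,2]>.04)&(X[...,2]<.075)&(im.max(-1)<60)
P=X[m];print(len(P),P.min(0),P.max(0),P.mean(0))
b=(abs(X[...,0]-.526)<.02)&(abs(X[...,1]+.035)<.03)&(abs(X[...,2]-.066)<.005);P=X[b];print(len(P),P.mean(0))"
```

```text
tcp [ 0.4864 -0.0303  0.1295] t 18.2 w 0.0828 F [-0.    0.18  0.23]
shift [-0.0067  0.0695 -0.0014]
turn [ 8.700e-01 -1.795e+02  1.700e-01]
turn [-0.11  0.5   0.56]
1102 [ 0.4799445  -0.04338472  0.05183474] [ 0.50646321 -0.01550968  0.06511478] [ 0.49352163 -0.03007889  0.06039155]
1733 [ 0.52661931 -0.03521715  0.06474292]
```

Knob and bracket are where they were, so nothing was disturbed. Descending.

```bash
python3 -m jog '[[-0.006,0.03,0,0,0.5,0.5],[0,0.03,0,0,0,0],[0,0.025,0,0,0,0],[0,0.02,0,0,0,0],[0,0,0,0,0,0]]'; python3 -c "
from h import *
go((.4925,-.030,.008),(.16,.987))"
```

```text
time: 18.62
ee_pos: [0.4949, -0.0317, 0.0231]
eef_rot: [-0.059, -0.704, 0.705, 0.055]
ft_force: [-0.8, -0.1, -0.1]
width: 0.0867
tcp [ 0.4949 -0.0317  0.0231] t 18.62 w 0.0867 F [-0.77 -0.07 -0.1 ]
shift [ 0.0027  0.0151 -0.0013]
turn [ 5.5000e-01  1.7996e+02 -1.3000e-01]
turn [-0.09 -0.04 -0.35]
```

```bash
python3 -m jog '[[0.0025,0.014,-0.001,0,0,-0.3],[0,0.001,0,0,0,0],[0,0,0,0,0,0],[0,0,0,0,0,0],[0,0,0,0,0,0],[0,0,0,0,0,0],[0,0,0,0,0,0],[0,0,0,0,0,0],[0,0,0,0,0,0],[0,0,0,0,0,0],[0,0,0,0,0,0],[0,0,0,0,0,0]]' -1 45;  python3 -c "
from h import *
go((.4925,-.030,.008),(.16,.987))"
```

```text
time: 19.62
ee_pos: [0.4966, -0.0314, 0.0148]
eef_rot: [-0.06, -0.704, 0.706, 0.054]
ft_force: [0.5, -0.0, -1.1]
width: 0.0274
tcp [ 0.4966 -0.0314  0.0148] t 19.62 w 0.0274 F [ 0.54 -0.03 -1.12]
shift [ 0.0043  0.0068 -0.0007]
turn [ 7.5000e-01  1.7991e+02 -1.7000e-01]
turn [-0.11 -0.09 -0.48]
```

```bash
python3 -m jog '[[0,0,0,0,0,0],[0,0,0,0,0,0],[0,0,0,0,0,0],[0,0,0,0,0,0]]';  python3 -c "
from h import *
go((.4966-.015,-.0314+.0025,.0148),(.16,.987))"
```

```text
time: 19.95
ee_pos: [0.4967, -0.0313, 0.0148]
eef_rot: [-0.06, -0.704, 0.706, 0.054]
ft_force: [0.6, -0.6, -0.4]
width: 0.0277
tcp [ 0.4967 -0.0313  0.0148] t 19.95 w 0.0277 F [ 0.6  -0.59 -0.4 ]
shift [ 0.0153 -0.0001  0.    ]
turn [ 7.4000e-01  1.7991e+02 -1.6000e-01]
turn [-0.1  -0.09 -0.47]
```

The grip is stable at 27.7 mm on the knob. Now I'll pull straight back along tool +x.

```bash
python3 -m jog '[[0.004,0,0,0,0,0],[0.004,0,0,0,0,0],[0.004,0,0,0,0,0],[0.003,0,0,0,0,0],[0,0,0,0,0,0]]'
```

```text
time: 20.37
ee_pos: [0.4858, -0.0296, 0.0151]
eef_rot: [-0.064, -0.704, 0.705, 0.051]
ft_force: [9.3, -1.6, -9.6]
width: 0.0277
```

```bash
python3 -m jog '[[0.003,0,0,0,0,0],[0.003,0,0,0,0,0],[0.003,0,0,0,0,0]]'
python3 - <<'E'
from h import *
c=take("w14","wrist");X=cloud(c);im=c["image"]
go((.4815,-.0288,.0148),(.16,.987))
E
```

```text
time: 20.62
ee_pos: [0.4835, -0.0292, 0.0156]
eef_rot: [-0.07, -0.704, 0.705, 0.045]
ft_force: [24.2, -3.8, -26.3]
width: 0.0276
tcp [ 0.4836 -0.0292  0.0155] t 20.67 w 0.0275 F [ 20.51  -3.19 -23.57]
shift [ 0.0021  0.0007 -0.    ]
turn [  3.23 179.85   0.21]
turn [ 0.14 -0.12 -2.06]
```

Run:
```python
from h import *
j=Ro.from_euler("z",-9.3,degrees=True).as_matrix()
for n in("t2wrist","w14"):
    d=np.load(f"pics/{n}.npz");X=d["X"]@j;im=d["image"].max(-1)
    o=np.array([.6154,-.0491,0])@j
    m=(abs(X[...,1]-o[1])<.004)&(X[...,2]>.03)&(X[...,2]<.075)&(X[...,0]<o[0]-.075)&(X[...,0]>o[0]-.17)
    P=X[m]-o;v=im[m]
    h=[(int(b),round(float(np.median(P[k][:,2]))*1000) if 0 else round(float(np.median(P[k][:,2])*1000)),int(np.median(v[k]))) for b in range(-150,-76,2) for k in [(P[:,0]*1000>=b)&(P[:,0]*1000<b+2)] if k.any()]
    print(n,h)
d=np.load("pics/w14.npz")["image"]
cv2.imwrite("pics/w14c.png",cv2.resize(d[150:350,230:430,::-1],None,fx=3,fy=3,interpolation=cv2.INTER_CUBIC))
```

```text
t2wrist [(-138, 61, 80), (-136, 62, 28), (-134, 63, 30), (-132, 63, 35), (-130, 63, 38), (-128, 64, 40), (-126, 64, 44), (-124, 63, 44), (-122, 62, 46), (-120, 63, 46), (-118, 62, 45), (-116, 61, 37), (-114, 59, 30), (-112, 56, 119), (-110, 60, 174), (-108, 61, 169), (-106, 61, 154), (-104, 62, 128), (-102, 65, 150), (-100, 65, 167), (-98, 65, 167), (-96, 65, 168), (-94, 65, 167), (-92, 65, 168), (-90, 65, 168), (-88, 65, 169), (-86, 65, 171), (-84, 65, 172), (-82, 65, 172), (-80, 64, 151), (-78, 57, 116)]
w14 [(-150, 63, 19), (-148, 63, 20), (-146, 64, 20), (-144, 64, 31), (-142, 65, 58), (-130, 60, 29), (-128, 59, 25), (-126, 56, 84), (-124, 55, 146), (-122, 55, 146), (-120, 55, 146), (-118, 55, 146), (-116, 55, 146), (-114, 55, 146), (-112, 55, 138), (-110, 60, 132), (-108, 60, 134), (-106, 60, 127), (-104, 63, 109), (-102, 65, 177), (-100, 65, 189), (-98, 65, 189), (-96, 65, 189), (-94, 65, 189), (-92, 65, 189), (-90, 65, 190), (-88, 65, 191), (-86, 65, 192), (-84, 65, 194), (-82, 65, 194), (-80, 65, 173), (-78, 54, 124)]
```

View pics/w14c.png

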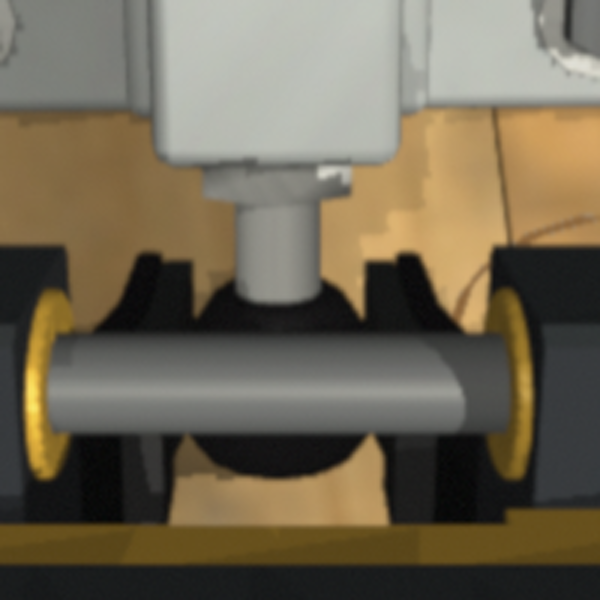

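The crop shows the knob (278,310–470) between both fingers, with the plunger rod exposed. The knob's bracket edge has moved from -112 to -126 mm, the full 14 mm. I'll do one last check on the mallet, punch and force, then hand in.

Run:
```python
from h import *
X=cloud(take("e1","side"));a=np.load("pics/b.npz")["X"]
m=(abs(X[...,2]-.08)<.012)&(np.hypot(X[...,0]-.593,X[...,1]+.3145)<.045);print("mallet top",X[m].mean(0).round(4))
m=(X[...,2]>.142)&(X[...,2]<.165)&(np.hypot(X[...,0]-.658,X[...,1]+.058)<.025);print("cap top",np.percentile(X[m][:,2],90).round(4))
m=(a[...,2]>.142)&(a[...,2]<.165)&(np.hypot(a[...,0]-.658,a[...,1]+.058)<.025);print("cap at start",np.percentile(a[m][:,2],90).round(4))
for i in range(4):
    s=r.read_state();r.camera("wrist");print(s["time"].round(2),s["ft_force"].round(1),s["ee_pos"].round(4),s["width"].round(4))
```

```text
mallet top [ 0.5865 -0.32    0.08  ]
cap top 0.1565
cap at start 0.1562Traceback (most recent call last):
  File "<stdin>", line 7, in <module>
AttributeError: 'float' object has no attribute 'round'
```

Run:
```python
from h import *
for i in range(4):
    s=r.read_state();r.camera("wrist");print(s["time"],s["ft_force"].round(1),s["ee_pos"].round(4),round(float(s["width"]),4))
r.close_job()
```

```text
20.7667 [ 20.8  -3.9 -22.2] [ 0.4836 -0.0292  0.0155] 0.0278
20.8167 [ 20.   -4.4 -21.6] [ 0.4835 -0.0291  0.0155] 0.0281
20.8667 [ 20.2  -2.9 -21.1] [ 0.4836 -0.0292  0.0155] 0.0278
20.9167 [ 21.1  -3.5 -20.9] [ 0.4836 -0.0291  0.0155] 0.0277
the job is handed in; nothing more can be done
```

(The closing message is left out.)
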